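# Hang the parts bin on the louvred stand

### The job

Hang the small grey parts bin back on the louvred bench stand: lift it so that its hooked lip passes over the top rail from above, with the bin on the front side, feel gently along the rail for the notch, and let the bin down until the lug under its lip has dropped into the notch and the lip sits flush on the rail. Lower it in the grip and do not let it fall, do not force it against the stand, and leave the other things on the bench undisturbed.

Things in the scene. Friction and masses are not known exactly. Their poses are not given: they have to be found in the camera images.
- bin: Small grey open parts bin with a low front: 90 mm deep (x), 60 wide (y), 60 high, 0.18 to 0.35 kg. Origin: centre of its underside; z up, x to its back. Grip it across the parallel side walls (60 mm over the outsides, full height for x = -23 to 45). Outer face of back wall x = 45, with a 2 mm heel at its foot (to x = 47). A hooked lip runs along the top of the back wall.
- bin_lip (a point): Bin's point (52, 0, 56) mm, bin's axes: middle of the hook's mouth, level with the underside of the lip's flange. The 60 mm wide flange (4 mm thick) reaches back to x = 60 and turns down as a 3 mm tongue, inner face x = 57, lower edge z = 37. Between heel and tongue the hook has 10 mm (x = 47 to 57) for the 6 mm rail.
- bin_lug (a point): Bin's point (51, 0, 49) mm, bin's axes: middle of the lower face of the lug, a block inside the hook under the middle of the flange, 12 mm wide (y = -6 to 6), filling the hook from back wall to tongue, 7 mm high. Standing on the rail it keeps bin_lip 7 mm above the rail's top; in the notch it lets the flange come down onto the rail.
- stand: Louvred bench stand, fixed: upright sheet-metal panel 280 mm wide on a foot plate (x = -40 to 65 mm, 300 wide, 8 thick), three rows of louvres low on its front, steel rail strip along its top edge. Origin: on the bench under the panel's middle; y along the panel, z up, x to its back. The bin hangs on the front (-x) side, its x along the stand's x.
- stand_rail (a point): Point (0, 0, 165) mm of the stand, its axes: nominal middle of the rail's rounded top edge. The rigid rail is 250 mm long in y, 6 thick in x. At the strip's middle its top has one notch, 16 mm wide, 10 deep. The strip is clamped up to 30 mm to either side, so the notch lies anywhere in y = -30 to 30 of this point; that is not measured: see or feel it.
- parts_dish: Bystander: round pressed steel dish, 112 mm across and 33 high, heaped with old nuts; origin at the centre of its underside. Leave it alone.
- sealant_tube: Bystander: printed white sealant tube with a blue cap, 190x56x38 mm, lying; origin at the centre of its underside. Leave it alone.
- screwdriver_red: Bystander: screwdriver with a red handle, 159 mm, lying; origin at the centre of its underside. Leave it alone.
- marker_pen: Bystander: white marker pen with a blue cap, 135 mm, lying; origin at the centre of its underside. Leave it alone.
- spark_plug_1: Bystander: spark plug, 70 mm, lying; origin at the centre of its underside. Leave it alone.
- spark_plug_2: Bystander: spark plug, 71 mm, lying; origin at the centre of its underside. Leave it alone.
- bolt_m10_1: Bystander: hexagon bolt, 45 mm, lying; origin at the centre of its underside. Leave it alone.
- spanner_13: Bystander: spanner, 182 mm, lying; origin at the centre of its underside. Leave it alone.
Mind the look-alikes: they are no part of the job. Of the things that look like the bin, the largest one is meant.

How it is judged:
On the way:
1. the bin has been lifted so that the tongue of its lip is above the rail, over the stand (z of bin_lip in the frame of stand_rail above 0.019 m and x of bin_lip in the frame of stand_rail between -0.02 and 0.02 m and y of bin_lip in the frame of stand_rail between -0.09 and 0.09 m), for 0.05 s.
At the end, for the whole second after the job is handed in: The bin hangs at rest by its lip on the front of the stand, lug in the notch: bin_lip within 3 mm of the rail's top in height, 7 mm across the rail and 36 mm of the stand's middle along it; upright within 0.2 rad, square within 0.12 rad, carried by the stand (z of bin_lip in the frame of stand_rail between -0.003 and 0.003 m and x of bin_lip in the frame of stand_rail between -0.007 and 0.007 m and y of bin_lip in the frame of stand_rail between -0.036 and 0.036 m and angle between bin's own z axis and vertical below 0.2 rad and angle between the y axis of bin and the y axis of stand, either way round below 0.12 rad and x of bin in the frame of stand below 0 m and contact force between bin and stand above 0.5 N and linear speed of bin below 0.02 m/s); the robot touches nothing.
It fails at once if while the fingers hold it, the bin is pressed against the stand with more than 40 N (contact force between bin and stand above 40 N and contact force between the fingers and bin above 2 N).
It fails at once if the bin falls: it moves faster than 0.45 m/s with no finger on it (contact force between the fingers and bin below 0.05 N and linear speed of bin above 0.45 m/s).
It fails at once if another thing on the bench is moved by more than 30 mm (distance of any of sealant_tube, screwdriver_red, marker_pen, spark_plug_1, spark_plug_2, spanner_13 from where it was at the start of the episode above 0.03 m).
It also fails if it takes over 40 s, if anything falls off the work surface, if the arm or the gripper's body presses on something with over 40 N, if the wrist force passes 120 N, or if a joint passes its speed limit or range.

### The arm

A 7-joint arm with a two-finger parallel gripper is mounted at the origin on a cart in front of the work surface, level with it; the furniture and walls round the work are solid. World frame = base frame: x ahead of the robot, y to its left, z up, the work surface at z = 0. Lengths are in m, angles in rad, forces in N, time in s.
With the tool pointing down it reaches from about 0.4 to 0.85 m from the base axis. Payload 6.9 kg.
Tool frame: the origin (TCP) lies between the finger pads; the fingertips stand env.tip_extent ahead of it and the grasp point (between the pads) lies 3 mm ahead of it (env.tip_extent is the distance from the TCP to the fingertips, in m); z points along the fingers, y is the line along which they close (so a half turn about z gives the same grasp; the last joint's range is limited). The gripper opens to 85 mm and grips with 20 to 120 N. Pads are 22 mm wide; open, the fingers measure 114 mm over their backs; the gripper's body (76 mm by 85 mm) begins 54 mm behind the grasp point. The pads swing forward as they close: fully open they stand 13 mm farther back than shut.
Start: joints at [1.359, 0.507, -0.238, 1.5, 0.126, 1.149, -0.155], TCP at [0.195, -0.594, 0.224] pointing down, gripper open.
Joint ranges: [-3.08, 3.08], [-0.24, 2.05], [-1.43, 1.35], [0, 2.5], [-1.52, 4.66], [0.17, 1.96], [-2.89, 2.89]. Speed limits (rad/s): [2.39, 2.39, 3.14, 3.14, 3.14, 3.14, 3.14].

### API

Orientations are given as a rotation vector (axis times angle).
In Python, from workcell import env gives the robot as it stands.
- The arm moves only by the tool step_arm, never from a script. Its arguments are lists of equal length, an entry for each row: "linear": the shift along the world's x, y, z in m, a list of three; "rotation": the turn, a rotation vector about the world's x, y, z in degrees, a list of three; "hand": the gripper's target within -1 to 1 (shut at 1, half-way at 0, fully open at -1). A call has 1 to 10 rows; each row shifts and turns the commanded pose from where the row before left it; what a row does not reach is not made up. A row lasts 1/8 s, in which the tool goes at most 62.5 mm and 10.7 degrees, less where a joint would pass 70% of its speed; a pose out of reach is approached as far as the arm can. A call with a gripper value outside its range is refused whole. The fingers move at their own pace and stop on an object; the grip force is fixed at half the most. Time passes only in rows, so rows that do not move let the fingers close. It gives the time, the measured TCP pose, the force, the opening and the grip force at its end, in the units of the state.
- env.observe(): the state, without advancing time (a new reading comes with each control period).
- env.snapshot(name): name is "scene" or "top" or "wrist"; returns a dict with "frame" (384x512x3 uint8, red, green, blue), "range_z" (384x512 float32, m along the optical axis (not along the pixel's ray), 0 where there is no reading), "vertical_fov" (degrees; the focal length in pixels is half the picture's height over the tangent of half this angle, whatever the lens; pixels are square), "cx", "cy" (the principal point, pixels), "rvec" (rotation vector, rad) and "tvec" (3), from world to camera coordinates, as OpenCV has them. Camera axes: x right, y down, z forward; pixel columns grow to the right and rows downward; lengths in m; the calibration is good to about 2 mm. The wrist camera is an equidistant fisheye: a pixel r from the principal point sees the ray r / f radians off the axis. A picture is of the moment at which its call begins.
- env.hand_in(): hands the job in; it is judged then, once.
Trained networks look in the newest picture that a camera, given by its name, has taken for a name from the list of things; names that differ only in an ending like _2 or _b are one class to them, and where a whole thing is asked for, a point or a joint stands for the part that bears it (a point fixed in the world has none). Each returns a list of dicts, best first, with "confidence" (0 to 1); they miss things now and then, are a little off and sometimes report something else, mostly with a low value. They report only what shows in the picture. A call takes as long as a camera call. They do not tell look-alikes from the thing itself.
- env.regions_of(camera, target): "pixels" (384x512 bool, what is visible of it) and "at" ([column, row] in pixels, amid what is visible of it).
- env.place_of(camera, target): "at" ([column, row] in pixels: a listed point, or the origin of a listed thing).
The state is a dict: "time": time; "joint_positions": joint angles; "joint_vel": joint speeds; "tau": joint torques, N m; "eef_pos": TCP position; "ee_rot": TCP orientation; "contact_force": force on the tool from outside, world axes, zero at the start; "wrist_torque": the same for the moment, N m; "grip_width": finger opening in m; "grasp_force": force on a finger pad.
Only numpy, scipy, OpenCV 4.12 (cv2) and the standard library are available. Lean on these libraries where they do the work, as an engineer would, in place of code of your own. Each camera call takes 0.05 s, during which the arm holds its last target. There are 200 camera calls.

## Working session

There is one attempt and no reset: what is moved stays moved. The work goes in short steps, Python scripts to look and compute and a tool call to move; the robot and the scene stay as the last step left them, time stands still between calls to the robot, and variables do not carry over. Pictures are saved under pics/ and viewed, at most 10 in all, crops included, and the job is handed in when it is done.

Besides the shell and the picture viewer there is one more tool, called as name(argument=value, ...) on one line, values as JSON. step_arm: Moves the arm, as the interface text tells. Its arguments: {"type":"object","properties":{"linear":{"type":"array"},"rotation":{"type":"array"},"hand":{"type":"array"}},"required":["linear","rotation","hand"]}

```bash
mkdir -p pics; cat > h.py <<'E'
import numpy as np, cv2
from workcell import env
def snap(n):
    s=env.snapshot(n); s['n']=n; s['R']=cv2.Rodrigues(np.array(s['rvec'],float))[0]; s['t']=np.array(s['tvec'],float).ravel()
    s['f']=192/np.tan(np.radians(s['vertical_fov'])/2); return s
def ray(s,u,v):
    x=(np.asarray(u,float)-s['cx'])/s['f'];y=(np.asarray(v,float)-s['cy'])/s['f']
    if s['n']=='wrist':
        r=np.hypot(x,y)+1e-9; k=np.tan(r)/r; x=x*k;y=y*k
    return np.stack([x,y,np.ones_like(x)],-1)
def pts(s,u,v):
    z=s['range_z'][np.asarray(v,int),np.asarray(u,int)]
    return (ray(s,u,v)*z[...,None]-s['t'])@s['R'], z
def maskpts(s,m):
    v,u=np.nonzero(m); p,z=pts(s,u,v); return p[z>0]
def proj(s,P):
    c=np.atleast_2d(P)@s['R'].T+s['t']; a=c[:,:2]/c[:,2:]
    if s['n']=='wrist':
        q=np.hypot(*a.T)[:,None]+1e-9; a=a*np.arctan(q)/q
    return a*s['f']+[s['cx'],s['cy']]
def save(s,name,crop=None,k=1):
    im=s['frame'][...,::-1]
    if crop: a,b,c,d=crop; im=im[b:d,a:c]
    cv2.imwrite('pics/'+name+'.png',cv2.resize(im,None,fx=k,fy=k,interpolation=cv2.INTER_CUBIC))
E
python3 - <<'E'
from h import *
np.set_printoptions(precision=4,suppress=True)
print(env.tip_extent, env.observe())
fr=[]
for n in ['scene','top']:
    s=snap(n); fr.append(s['frame'])
    print(n,'cam',-s['R'].T@s['t'])
    for t in ['bin','stand']:
        for r in env.regions_of(n,t)[:5]:
            P=maskpts(s,r['pixels'])
            print(t,r['at'],round(r['confidence'],2),r['pixels'].sum(),np.percentile(P,[2,50,98],axis=0).round(3).tolist() if len(P) else 0)
    for t in ['bin','bin_lip','stand_rail','stand']:
        for r in env.place_of(n,t)[:4]: 
            p,z=pts(s,*[int(x) for x in r['at']]); print(' place',t,r['at'],round(r['confidence'],2),p)
im=cv2.resize(np.hstack(fr)[...,::-1],(800,300),interpolation=cv2.INTER_AREA);cv2.imwrite('pics/a.png',np.vstack([cv2.resize(fr[0],(800,600))])[...,::-1]);cv2.imwrite('pics/b.png',cv2.resize(fr[1],(800,600))[...,::-1])
E
```

```text
0.022 {'time': 0.0, 'joint_positions': array([ 1.3585,  0.5084, -0.2375,  1.5011,  0.1257,  1.1489, -0.1548]), 'joint_vel': array([ 0.0007,  0.0003, -0.0009,  0.0008,  0.001 , -0.0001,  0.0004]), 'tau': array([  0.0002, -62.0598,  -2.1865, -24.9659,   0.0127,   0.0118,
         0.    ]), 'eef_pos': array([ 0.1951, -0.5932,  0.2236]), 'ee_rot': array([-3.1003, -0.4969,  0.0006]), 'contact_force': array([ 0.4372, -0.0221,  0.7516]), 'wrist_torque': array([-0.0024, -0.027 ,  0.0298]), 'grasp_force': 0.0, 'grip_width': 0.08533293269581992}
scene cam [-0.3292  0.9754  1.2425]
bin [274.9, 201.9] 0.88 762 [[0.412, 0.12, -0.0], [0.471, 0.146, 0.029], [0.525, 0.188, 0.063]]
bin [178.7, 297.2] 0.75 538 [[0.379, 0.569, -0.001], [0.41, 0.605, 0.02], [0.448, 0.642, 0.044]]
bin [292.3, 183.9] 0.62 339 [[0.478, -0.016, -0.001], [0.509, 0.021, 0.017], [0.531, 0.064, 0.045]]
stand [261.2, 159.3] 0.72 2617 [[0.599, -0.106, 0.003], [0.637, 0.049, 0.056], [0.68, 0.17, 0.164]]
 place bin [274.6, 212.4] 0.9 [0.4457 0.184  0.0356]
 place bin [178.4, 303.6] 0.72 [0.3806 0.6241 0.0357]
 place bin [289.8, 189
[... 648 characters left out ...]
19, 0.123, -0.004], [0.473, 0.152, 0.005], [0.52, 0.188, 0.062]]
 place bin [269.8, 212.8] 0.82 [0.4559 0.1645 0.0084]
 place bin [301.4, 200.3] 0.77 [0.5073 0.033  0.0003]
 place bin [157.8, 226.6] 0.69 [0.3973 0.616  0.002 ]
 place bin_lip [270.6, 198.0] 0.97 [0.5068 0.1618 0.0454]
 place bin_lip [167.4, 224.2] 0.54 [ 0.4062  0.5775 -0.0037]
 place bin_lip [310.6, 199.4] 0.5 [0.505  0.002  0.0378]
 place stand_rail [310.0, 154.8] 0.97 [ 0.7011 -0.0075  0.009 ]
 place stand_rail [268.9, 212.0] 0.66 [0.4567 0.1683 0.0024]
 place stand_rail [272.8, 195.2] 0.35 [0.5161 0.1546 0.0607]
 place stand [304.0, 170.1] 0.97 [0.6323 0.0189 0.0076]
 place stand [231.0, 185.2] 0.48 [0.5672 0.3205 0.0062]
```

View pics/a.png

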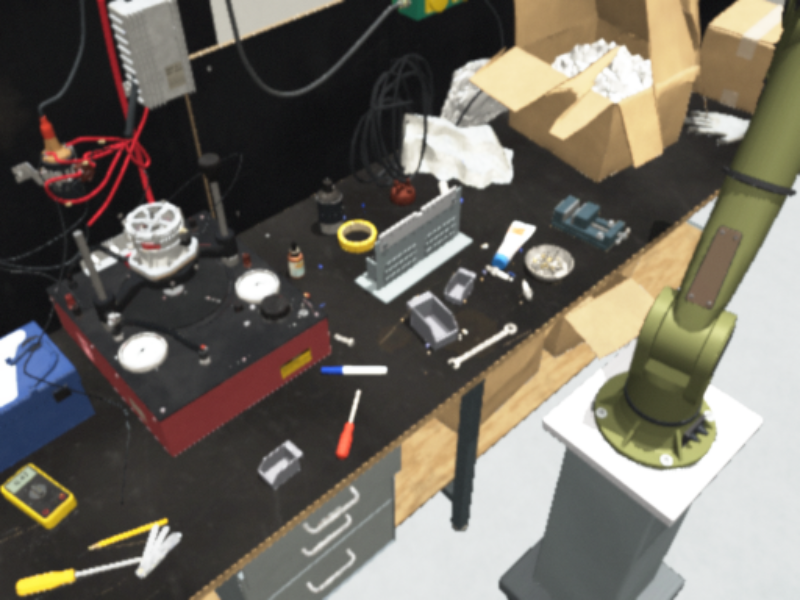

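View pics/b.png

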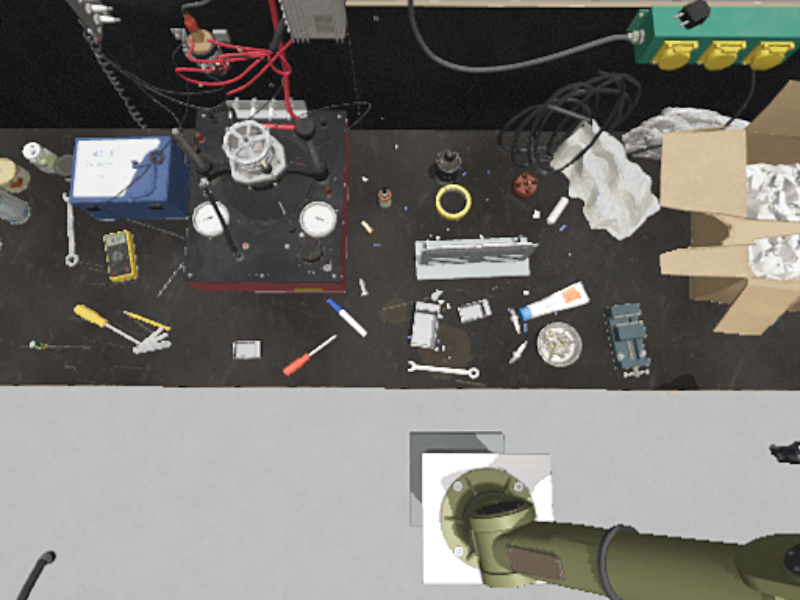

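Candidates for the bin in the scene picture (512x384): (275,202) at about (0.47, 0.15), (292,184) at (0.51, 0.02), and (178,297) at (0.41, 0.605). The largest is (275,202), about 90x60 mm and 63 mm high. It sits in front of the stand with its lip toward it. I'll move above it and check with a close crop.

step_arm(linear=[[0.045, 0.03, 0.02], [0.045, 0.03, 0.02], [0.045, 0.03, 0.02], [0.045, 0.03, 0.02], [0.045, 0.03, 0.02]], rotation=[[0, 0, 0], [0, 0, 0], [0, 0, 0], [0, 0, 0], [0, 0, 0]], hand=[-1, -1, -1, -1, -1])

```text
time: 1.32
eef_pos: [0.4215, -0.4426, 0.3254]
ee_rot: [3.102, 0.497, 0.0]
contact_force: [0.2, -0.1, 0.6]
grip_width: 0.0852
grasp_force: 0.0
```

step_arm(linear=[[0, 0.055, 0], [0, 0.055, 0], [0, 0.055, 0], [0, 0.055, 0], [0, 0.055, 0], [0, 0.055, 0], [0, 0.055, 0], [0, 0.055, 0], [0, 0.055, 0], [0, 0.055, 0]], rotation=[[0, 0, 0], [0, 0, 0], [0, 0, 0], [0, 0, 0], [0, 0, 0], [0, 0, -3], [0, 0, -3], [0, 0, -4], [0, 0, -4], [0, 0, -4]], hand=[-1, -1, -1, -1, -1, -1, -1, -1, -1, -1])

```text
time: 2.58
eef_pos: [0.42, 0.108, 0.3248]
ee_rot: [3.141, 0.001, 0.002]
contact_force: [1.3, 0.1, 0.1]
grip_width: 0.0854
grasp_force: 0.0
```

```bash
python3 - <<'E'
from h import *
np.set_printoptions(precision=4,suppress=True)
s=snap('wrist'); save(s,'w1',None,1.5)
print('cam',-s['R'].T@s['t'], s['f'])
np.savez('w1.npz',z=s['range_z'],rvec=s['rvec'],tvec=s['tvec'])
for t in ['bin','stand']:
    for r in env.regions_of('wrist',t)[:4]:
        P=maskpts(s,r['pixels'])
        print(t,r['at'],round(r['confidence'],2),r['pixels'].sum(),np.percentile(P,[2,50,98],axis=0).round(3).tolist() if len(P) else 0)
        if t=='bin' and len(P):
            for lo in (.052,.04): 
                Q=P[(P[:,2]>lo)]
                if len(Q)>20: print('  rim',lo,cv2.minAreaRect(Q[:,:2].astype(np.float32)))
        if t=='stand' and len(P):
            Q=P[(P[:,2]>.155)&(P[:,2]<.18)]; l=np.median(Q,0)
            a=np.polyfit(Q[:,1],Q[:,0],1); print('  rail',len(Q),l,a,Q.min(0),Q.max(0),np.std(Q[:,0]-np.polyval(a,Q[:,1])))
            Q=P[(P[:,2]<.015)&(P[:,2]>.003)]; print('  foot',cv2.minAreaRect(Q[:,:2].astype(np.float32)))
for t in ['bin','bin_lip','stand_rail','stand']:
    for r in env.place_of('wrist',t)[:3]:
        p,z=pts(s,*[int(x) for x in r['at']]); print(' place',t,r['at'],round(r['confidence'],2),p)
E
```

```text
cam [0.4972 0.1084 0.4742] 297.3186396354542
bin [12.6, 168.0] 0.91 568 [[0.383, 0.569, 0.0], [0.403, 0.582, 0.018], [0.425, 0.642, 0.042]]
  rim 0.04 ((0.40407639741897583, 0.5897654294967651), (0.042177386581897736, 0.043447766453027725), 0.27164366841316223)
bin [310.6, 95.5] 0.68 1456 [[0.481, -0.01, 0.0], [0.507, 0.022, 0.003], [0.531, 0.062, 0.042]]
  rim 0.04 ((0.5084197521209717, 0.01899082586169243), (0.04249819368124008, 0.05774422734975815), 14.43771743774414)
bin [228.0, 118.6] 0.63 2992 [[0.416, 0.123, 0.001], [0.467, 0.157, 0.004], [0.518, 0.186, 0.061]]
  rim 0.052 ((0.47586679458618164, 0.15286752581596375), (0.060115400701761246, 0.08970892429351807), 81.5272445678711)
  rim 0.04 ((0.47035983204841614, 0.1538022756576538), (0.060182515531778336, 0.10071543604135513), 81.91902923583984)
stand [310.0, 13.2] 0.86 7158 [[0.6, -0.112, 0.006], [0.632, 0.029, 0.009], [0.646, 0.169, 0.096]]
  return _methods._mean(a, axis=axis, dtype=dtype,
  ret = um.true_divide(
Traceback (most recent call last):
TypeError: expected non-empty vector for x
```

View pics/w1.png

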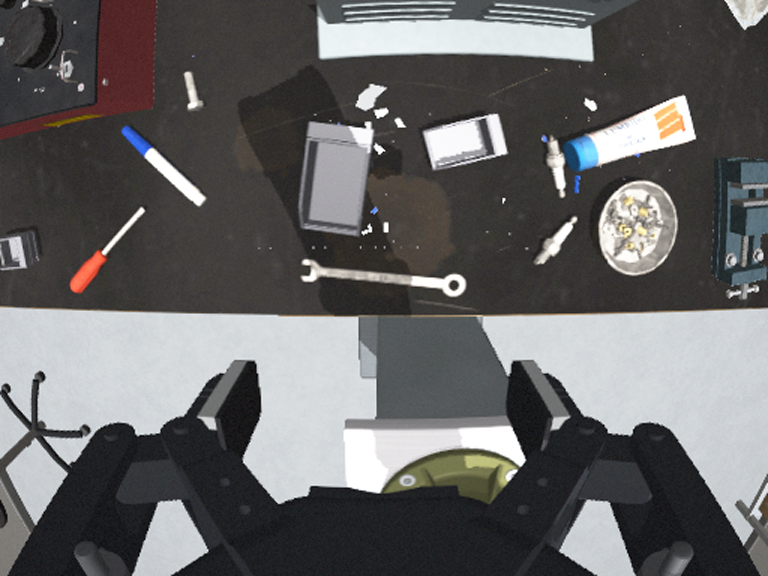

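The largest bin is at crop pixel (335,178) in the 1.5x picture. It is open, its lip faces the stand, and its yaw is about -8°. The neighbour at (465,140) is clearly smaller. Bin origin is about (0.461, 0.155), so I'll grip at bin x ≈ 12 mm, which is (0.472, 0.153).

step_arm(linear=[[0.013, 0.011, -0.05], [0.013, 0.011, -0.05], [0.013, 0.011, -0.05], [0.013, 0.012, -0.05], [0, 0, -0.02], [0, 0, -0.02], [0, 0, -0.02], [0, 0, -0.02], [0, 0, 0]], rotation=[[0, 0, -2], [0, 0, -2], [0, 0, -2], [0, 0, -2], [0, 0, 0], [0, 0, 0], [0, 0, 0], [0, 0, 0], [0, 0, 0]], hand=[-1, -1, -1, -1, -1, -1, -1, -1, -1])

```text
time: 3.85
eef_pos: [0.4718, 0.1497, 0.0434]
ee_rot: [3.132, -0.215, -0.004]
contact_force: [-0.5, 0.5, 0.3]
grip_width: 0.0851
grasp_force: 0.0
```

step_arm(linear=[[0, 0, 0], [0, 0, 0], [0, 0, 0], [0, 0, 0], [0, 0, 0], [0, 0, 0]], rotation=[[0, 0, 0], [0, 0, 0], [0, 0, 0], [0, 0, 0], [0, 0, 0], [0, 0, 0]], hand=[1, 1, 1, 1, 1, 1])

```text
time: 4.6
eef_pos: [0.473, 0.1512, 0.0461]
ee_rot: [-3.134, 0.214, -0.004]
contact_force: [-2.6, -0.4, 9.0]
grip_width: 0.0571
grasp_force: 61.7
```

step_arm(linear=[[0, 0, 0.01], [0, 0, 0.02], [0, 0, 0.03], [0, 0, 0.04], [0, 0, 0.04], [0, 0, 0.03], [0, 0, 0.02], [0, 0, 0]], rotation=[[0, 0, 0], [0, 0, 0], [0, 0, 0], [0, 0, 0], [0, 0, 0], [0, 0, 0], [0, 0, 0], [0, 0, 0]], hand=[1, 1, 1, 1, 1, 1, 1, 1])

```text
time: 5.6
eef_pos: [0.4727, 0.1516, 0.2362]
ee_rot: [-3.133, 0.213, -0.005]
contact_force: [0.3, 0.3, -1.7]
grip_width: 0.0569
grasp_force: 64.3
```

```bash
cat > m.py <<'E'
from h import *
import sys
np.set_printoptions(precision=4,suppress=True)
o=env.observe(); print(o['time'],o['eef_pos'],o['ee_rot'],o['grip_width'],o['contact_force'],o['wrist_torque'])
def cloud(s):
    v,u=np.mgrid[0:384,0:512]; p,z=pts(s,u.ravel(),v.ravel()); return p[z>0]
for n in ['wrist','top','scene']:
    s=snap(n); np.savez(n+sys.argv[1]+'.npz',**{k:s[k] for k in('frame','range_z','rvec','tvec','f','cx','cy')})
    if n=='wrist': save(s,'w'+sys.argv[1],None,1.5)
    P=cloud(s)
    Q=P[(P[:,2]>.15)&(P[:,2]<.18)&(P[:,0]>.58)&(P[:,0]<.70)&(P[:,1]>-.15)&(P[:,1]<.2)]
    if len(Q)>20:
        a=np.polyfit(Q[:,1],Q[:,0],1); k=abs(Q[:,0]-np.polyval(a,Q[:,1]))<.008; Q=Q[k]; a=np.polyfit(Q[:,1],Q[:,0],1)
        print(n,'rail',len(Q),a,'y',np.percentile(Q[:,1],[0,1,50,99,100]),'z',np.percentile(Q[:,2],[5,50,95]),'x',np.percentile(Q[:,0]-np.polyval(a,Q[:,1]),[5,95]))
    Q=P[(P[:,2]>.003)&(P[:,2]<.014)&(P[:,0]>.585)&(P[:,0]<.72)&(P[:,1]>-.15)&(P[:,1]<.2)]
    if len(Q)>20: print(n,'foot',cv2.minAreaRect(Q[:,:2].astype(np.float32)))
    if n=='wrist':
        for r in env.regions_of('wrist','bin')[:3]:
            B=maskpts(s,r['pixels']); 
            if len(B): print('bin',r['at'],r['confidence'],np.percentile(B,[2,50,98],axis=0).round(3).tolist())
E
python3 m.py 2
```

```text
5.6 [0.4727 0.1516 0.2362] [-3.1333  0.2134 -0.005 ] 0.056907589460714614 [ 0.2765  0.3355 -1.661 ] [ 0.0235 -0.0433 -0.0145]
wrist rail 67 [0.0953 0.6181] y [0.1471 0.1476 0.1595 0.1662 0.1662] z [0.1504 0.1523 0.1544] x [-0.001   0.0011]
wrist foot ((0.6389317512512207, 0.026504337787628174), (0.07806570082902908, 0.3010024428367615), 2.289904832839966)
bin [351.7, 125.6] 0.96 [[0.48, -0.008, 0.0], [0.505, 0.023, 0.011], [0.532, 0.064, 0.042]]
bin [259.5, 222.4] 0.86 [[0.416, 0.12, 0.192], [0.469, 0.152, 0.22], [0.522, 0.185, 0.251]]
bin [14.9, 235.8] 0.69 [[0.383, 0.569, 0.0], [0.404, 0.582, 0.021], [0.425, 0.644, 0.042]]
top rail 86 [-0.0483  0.6436] y [-0.1071 -0.1046 -0.0326  0.0362  0.0397] z [0.151  0.1623 0.1685] x [-0.0024  0.0037]
top foot ((0.6531941294670105, 0.02359059453010559), (0.13402801752090454, 0.34709760546684265), 0.284991592168808)
scene rail 86 [-0.0502  0.6401] y [0.078  0.0805 0.1226 0.1626 0.1659] z [0.151  0.1594 0.1672] x [-0.0038  0.0036]
scene foot ((0.650784432888031, 0.024432316422462463), (0.34863364696502686, 0.13249073922634125), 89.551513671875)
```

View pics/w2.png

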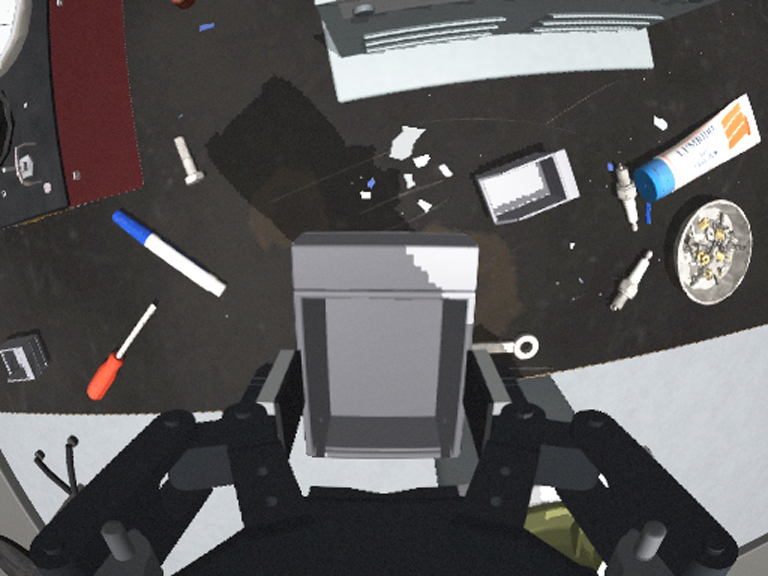

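The bin is gripped squarely, with its lip at about (385,250) in the 1.5x picture. The stand sits near (0.640, 0.026) with a yaw of about +2.5°. I'll align the yaw and hold the lip just in front of the rail for a close look.

step_arm(linear=[[0.015, -0.025, 0], [0.015, -0.025, 0], [0.015, -0.025, 0], [0.015, -0.025, 0], [0.015, -0.024, 0], [0, 0, 0], [0, 0, 0]], rotation=[[0, 0, 2], [0, 0, 2], [0, 0, 2], [0, 0, 2], [0, 0, 2.3], [0, 0, 0], [0, 0, 0]], hand=[1, 1, 1, 1, 1, 1, 1])

```text
time: 6.68
eef_pos: [0.5466, 0.028, 0.2337]
ee_rot: [-3.14, -0.069, 0.003]
contact_force: [-0.5, -0.0, -2.0]
grip_width: 0.0571
grasp_force: 64.4
```

```bash
cat >> m.py <<'E'
d=np.load('wrist'+sys.argv[1]+'.npz'); s={k:d[k] for k in d}; s['n']='wrist'; s['R']=cv2.Rodrigues(d['rvec'])[0]; s['t']=d['tvec'].ravel()
P=cloud(s); Q=P[(P[:,2]>.238)&(P[:,2]<.27)&(abs(P[:,1]-o['eef_pos'][1])<.032)&(P[:,0]>o['eef_pos'][0]+.025)&(P[:,0]<o['eef_pos'][0]+.06)]
if len(Q)>20: print('lip',cv2.minAreaRect(Q[:,:2].astype(np.float32)),np.percentile(Q,[2,50,98],axis=0))
E
python3 m.py 3
```

```text
6.675 [0.5466 0.028  0.2337] [-3.14   -0.069   0.0028] 0.05710182304373021 [-0.4753 -0.0297 -1.9943] [-0.0198 -0.014   0.0104]
wrist rail 2787 [-0.0494  0.6425] y [-0.1134 -0.1065  0.0289  0.1547  0.1666] z [0.1533 0.164  0.1656] x [-0.0026  0.003 ]
wrist foot ((0.6596368551254272, 0.027757905423641205), (0.11620188504457474, 0.30044496059417725), 2.4923768043518066)
bin [258.7, 222.8] 0.65 [[0.49, -0.0, 0.189], [0.542, 0.028, 0.217], [0.594, 0.057, 0.248]]
top rail 89 [-0.0477  0.6435] y [0.0281 0.0309 0.0955 0.159  0.1621] z [0.1516 0.1627 0.168 ] x [-0.0024  0.0037]
top foot ((0.6528898477554321, 0.05077959597110748), (0.13435132801532745, 0.2932889461517334), 0.2926620543003082)
scene rail 159 [-0.0513  0.6402] y [-0.0934 -0.0897  0.081   0.1589  0.1614] z [0.1505 0.1597 0.169 ] x [-0.0045  0.0054]
scene foot ((0.6484313011169434, 0.027019694447517395), (0.3468954861164093, 0.13184630870819092), 88.24225616455078)
lip ((0.5828568935394287, 0.02955465577542782), (0.023602215573191643, 0.06009291857481003), 1.1146454811096191) [[0.5749 0.0008 0.2402]
 [0.5862 0.0297 0.2469]
 [0.5946 0.0582 0.2482]]
```

View pics/w3.png

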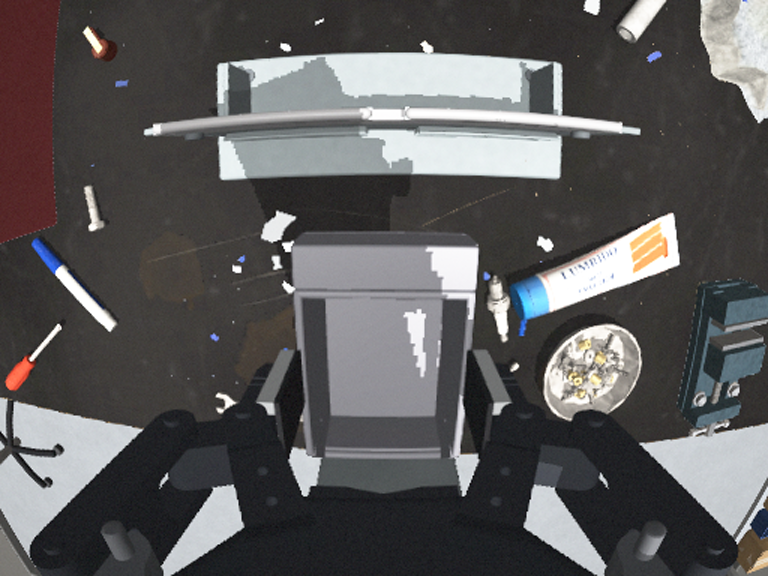

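The rail runs across the picture at row ~120, and there is a gap-like mark at columns 368–410. I'll check it in the depth data and a crop.

```bash
python3 - <<'E'
from h import *
np.set_printoptions(precision=4,suppress=True,linewidth=150)
d=np.load('wrist3.npz'); s={k:d[k] for k in d}; s['n']='wrist'; s['R']=cv2.Rodrigues(d['rvec'])[0]; s['t']=d['tvec'].ravel()
save(s,'c3',(190,55,325,105),5.5)
v,u=np.mgrid[0:384,0:512]; p,z=pts(s,u.ravel(),v.ravel()); p=p[z>0]
th=.0475; c=np.cos(th); sn=np.sin(th)
# stand axes about (0.641,0.027)
q=p-[0.6412,0.027,0]; X=q[:,0]*c+q[:,1]*sn; Y=-q[:,0]*sn+q[:,1]*c; Z=p[:,2]
k=(Z>.159)&(Z<.18)&(abs(Y)<.15)&(abs(X)<.012); print('top x',np.percentile(X[k],[2,50,98]),'slope',np.polyfit(Y[k],X[k],1),'z',np.percentile(Z[k],[5,50,95]),'y',Y[k].min(),Y[k].max())
h=[]
for y in np.arange(-.05,.05,.002):
    m=(abs(Y-y)<.001)&(abs(X)<.006); zz=Z[m]; h.append((round(y*1e3),round(np.percentile(zz,90)*1e3,1) if m.any() else -1,int((zz>.159).sum()),round(np.median(X[m&(Z>.159)])*1e3,1) if (m&(Z>.159)).any() else 99))
print(h)
E
```

```text
top x [-0.0027  0.0001  0.0032] slope [-0.0014  0.0001] z [0.162  0.1642 0.1657] y -0.12255287743341013 0.12832253414685552
[(-50, np.float64(165.3), 24, np.float64(0.2)), (-48, np.float64(165.0), 22, np.float64(0.2)), (-46, np.float64(164.8), 24, np.float64(0.0)), (-44, np.float64(164.9), 23, np.float64(0.6)), (-42, np.float64(165.7), 20, np.float64(-0.2)), (-40, np.float64(165.0), 22, np.float64(0.1)), (-38, np.float64(165.5), 21, np.float64(0.4)), (-36, np.float64(165.1), 23, np.float64(0.4)), (-34, np.float64(165.1), 25, np.float64(0.2)), (-32, np.float64(165.0), 25, np.float64(0.2)), (-30, np.float64(164.6), 25, np.float64(0.1)), (-28, np.float64(164.9), 19, np.float64(0.6)), (-26, np.float64(165.0), 22, np.float64(-0.0)), (-24, np.float64(165.1), 23, np.float64(-0.1)), (-22, np.float64(164.9), 20, np.float64(0.2)), (-20, np.float64(165.3), 22, np.float64(0.2)), (-18, np.float64(164.9), 25, np.float64(0.5)), (-16, np.float64(164.7), 27, np.float64(0.4)), (-14, np.float64(164.5), 23, np.float64(0.4)), (-12, np.float64(164.9), 21, np.float64(0.3)), (-10, np.float64(164.8), 24, np.
[... 542 characters left out ...]
)), (20, np.float64(165.1), 24, np.float64(0.2)), (22, np.float64(165.1), 21, np.float64(-0.2)), (24, np.float64(164.8), 21, np.float64(-0.1)), (26, np.float64(164.7), 24, np.float64(0.3)), (28, np.float64(165.1), 25, np.float64(-0.1)), (30, np.float64(165.1), 23, np.float64(0.7)), (32, np.float64(164.4), 20, np.float64(0.1)), (34, np.float64(165.0), 23, np.float64(0.0)), (36, np.float64(164.8), 23, np.float64(0.2)), (38, np.float64(165.3), 19, np.float64(0.2)), (40, np.float64(165.1), 22, np.float64(-0.3)), (42, np.float64(165.1), 24, np.float64(-0.3)), (44, np.float64(164.7), 22, np.float64(-0.1)), (46, np.float64(165.0), 24, np.float64(-0.1)), (48, np.float64(164.8), 26, np.float64(0.0))]
```

View pics/c3.png

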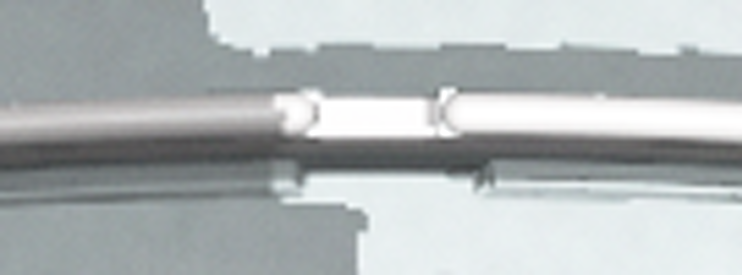

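The notch shows clearly in the depth data, about 10 mm deep over stand y = -5 to +11 mm. Its centre is at world (0.641, 0.0303). I'll bring the hook over it, still above the rail.

step_arm(linear=[[0.014, 0.001, 0], [0.02, 0, 0], [0.02, 0, 0], [0, 0, -0.013], [0, 0, -0.012], [0, 0, 0], [0, 0, 0]], rotation=[[0, 0, 0.25], [0, 0, 0], [0, 0, 0], [0, 0, 0], [0, 0, 0], [0, 0, 0], [0, 0, 0]], hand=[1, 1, 1, 1, 1, 1, 1])

```text
time: 7.75
eef_pos: [0.601, 0.0283, 0.2097]
ee_rot: [3.141, 0.076, 0.0]
contact_force: [0.4, -0.4, -2.6]
grip_width: 0.0569
grasp_force: 64.4
```

```bash
cat > m2.py <<'E'
from h import *
import sys
np.set_printoptions(precision=4,suppress=True,linewidth=150)
o=env.observe(); e=o['eef_pos']; print(o['time'],e,o['ee_rot'],o['contact_force'])
s=snap('wrist'); save(s,'w'+sys.argv[1],None,1.5)
v,u=np.mgrid[0:384,0:512]; p,z=pts(s,u.ravel(),v.ravel()); p=p[z>0]
th=.0475; R=np.array([[np.cos(th),np.sin(th)],[-np.sin(th),np.cos(th)]])
L=(p[:,:2]-[0.6412,0.027])@R.T; Z=p[:,2]
k=(Z>.160)&(Z<.168)&(abs(L[:,1])<.12)&(abs(L[:,0])<.015)
print('rail x,z',k.sum(),np.percentile(L[k,0],[2,50,98]),np.median(Z[k]))
T=e[2]+.0145  # expected lip top
k=(abs(Z-T)<.006)&(abs(L[:,1])<.045)&(L[:,0]<.03)&(L[:,0]>-.09)
if k.sum()>20:
    l=k&(L[:,0]>np.percentile(L[k,0],99.5)-.012); Q=L[l]
    print('lip z',np.median(Z[l]),'back edge x per y',[round(np.percentile(Q[abs(Q[:,1]-y)<.006,0],98)*1e3,1) for y in(-.02,-.01,.0,.01,.02)],'y',np.percentile(Q[:,1],[1,99]), np.percentile(Q[:,1],[1,99]).mean())
    pl=np.linalg.lstsq(np.c_[L[k],np.ones(k.sum())],Z[k],rcond=None)[0]; print('rim plane slope x,y',pl[:2])
E
python3 m2.py 4
```

```text
7.75 [0.601  0.0283 0.2097] [3.1406 0.0759 0.    ] [ 0.4154 -0.3903 -2.595 ]
rail x,z 2295 [-0.0022  0.0014  0.0036] 0.16418197788062025
lip z 0.22307892698109225 back edge x per y [np.float64(7.1), np.float64(7.5), np.float64(7.7), np.float64(7.8), np.float64(7.5)] y [-0.0259  0.0323] 0.0032001202820567173
rim plane slope x,y [-0.0052  0.0012]
```

View pics/w4.png

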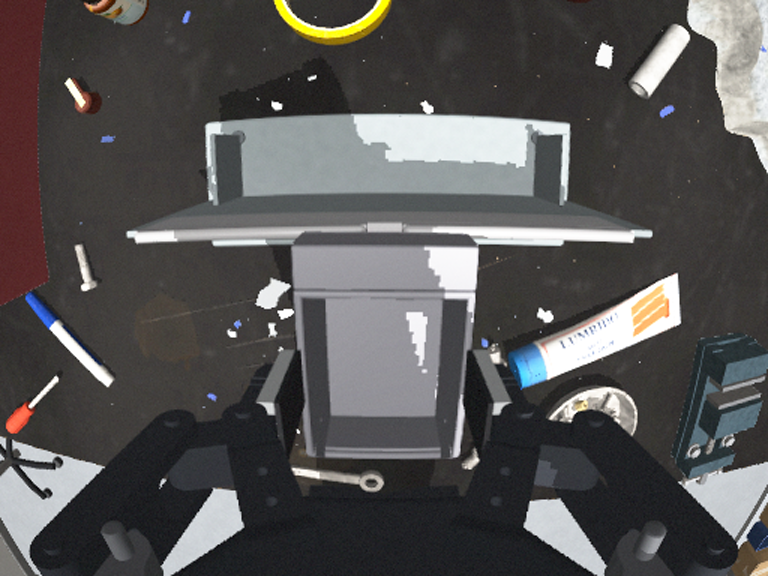

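The hook sits over the notch: its back edge is at stand x ≈ 7.6 mm (about 8.3 wanted), and its y-centre is 3.2 mm against 3.3 mm for the notch. I'll lower it, slowly at the end.

step_arm(linear=[[0.001, 0, -0.01], [0, 0, -0.01], [0, 0, -0.008], [0, 0, -0.004], [0, 0, -0.003], [0, 0, -0.003], [0, 0, -0.003], [0, 0, -0.003]], rotation=[[0, 0, 0], [0, 0, 0], [0, 0, 0], [0, 0, 0], [0, 0, 0], [0, 0, 0], [0, 0, 0], [0, 0, 0]], hand=[1, 1, 1, 1, 1, 1, 1, 1])

```text
time: 8.8
eef_pos: [0.6023, 0.0283, 0.1654]
ee_rot: [-3.141, -0.076, -0.0]
contact_force: [-0.8, 0.4, -2.1]
grip_width: 0.0566
grasp_force: 64.4
```

step_arm(linear=[[0, 0, -0.002], [0, 0, 0]], rotation=[[0, 0, 0], [0, 0, 0]], hand=[1, 1])

```text
time: 9.05
eef_pos: [0.6022, 0.0283, 0.1633]
ee_rot: [-3.141, -0.076, 0.0]
contact_force: [0.2, 0.3, -2.3]
grip_width: 0.0569
grasp_force: 64.4
```

step_arm(linear=[[0, 0, -0.001], [0, 0, -0.001], [0, 0, -0.001], [0, 0, 0]], rotation=[[0, 0, 0], [0, 0, 0], [0, 0, 0], [0, 0, 0]], hand=[1, 1, 1, 1])

```text
time: 9.55
eef_pos: [0.6022, 0.0283, 0.1604]
ee_rot: [-3.141, -0.076, 0.0]
contact_force: [-0.7, 0.5, -0.9]
grip_width: 0.0564
grasp_force: 64.4
```

step_arm(linear=[[0, 0, -0.001], [0, 0, -0.001], [0, 0, 0]], rotation=[[0, 0, 0], [0, 0, 0], [0, 0, 0]], hand=[1, 1, 1])

```text
time: 9.93
eef_pos: [0.6022, 0.0283, 0.1584]
ee_rot: [3.141, 0.076, -0.0]
contact_force: [0.1, -0.1, -2.1]
grip_width: 0.0564
grasp_force: 64.4
```

Still no contact, and the lug should now be well inside the notch. I'll continue in 1 mm steps.

step_arm(linear=[[0, 0, -0.001], [0, 0, -0.001], [0, 0, 0]], rotation=[[0, 0, 0], [0, 0, 0], [0, 0, 0]], hand=[1, 1, 1])

```text
time: 10.3
eef_pos: [0.6022, 0.0283, 0.1564]
ee_rot: [-3.141, -0.076, 0.0]
contact_force: [0.8, 0.9, -1.1]
grip_width: 0.0565
grasp_force: 64.4
```

step_arm(linear=[[0, 0, -0.001], [0, 0, 0]], rotation=[[0, 0, 0], [0, 0, 0]], hand=[1, 1])

```text
time: 10.55
eef_pos: [0.6022, 0.0283, 0.1554]
ee_rot: [-3.141, -0.076, 0.0]
contact_force: [0.5, 0.1, -2.9]
grip_width: 0.057
grasp_force: 64.4
```

step_arm(linear=[[0, 0, -0.0007], [0, 0, 0]], rotation=[[0, 0, 0], [0, 0, 0]], hand=[1, 1])

```text
time: 10.8
eef_pos: [0.6023, 0.0283, 0.1548]
ee_rot: [3.141, 0.076, 0.0]
contact_force: [-0.1, -0.1, -2.5]
grip_width: 0.057
grasp_force: 64.6
```

step_arm(linear=[[0, 0, -0.0007], [0, 0, 0]], rotation=[[0, 0, 0], [0, 0, 0]], hand=[1, 1])

```text
time: 11.05
eef_pos: [0.6023, 0.0283, 0.1542]
ee_rot: [3.141, 0.076, 0.0]
contact_force: [-1.3, -0.2, 0.5]
grip_width: 0.057
grasp_force: 64.7
```

step_arm(linear=[[0, 0, -0.0005], [0, 0, 0]], rotation=[[0, 0, 0], [0, 0, 0]], hand=[1, 1])

```text
time: 11.3
eef_pos: [0.6023, 0.0283, 0.1537]
ee_rot: [3.141, 0.076, 0.0]
contact_force: [-1.6, 0.1, 1.9]
grip_width: 0.0567
grasp_force: 64.8
```

```bash
python3 m2.py 5
```

```text
11.3 [0.6023 0.0283 0.1537] [3.1406 0.0756 0.0002] [-1.6367  0.1029  1.8975]
rail x,z 4706 [-0.01    0.0013  0.009 ] 0.16446963640237944
lip z 0.1685742985038841 back edge x per y [np.float64(8.5), np.float64(8.8), np.float64(9.0), np.float64(9.1), np.float64(8.9)] y [-0.0432  0.0432] 1.1948910912124716e-05
rim plane slope x,y [0.0155 0.0053]
```

View pics/w5.png

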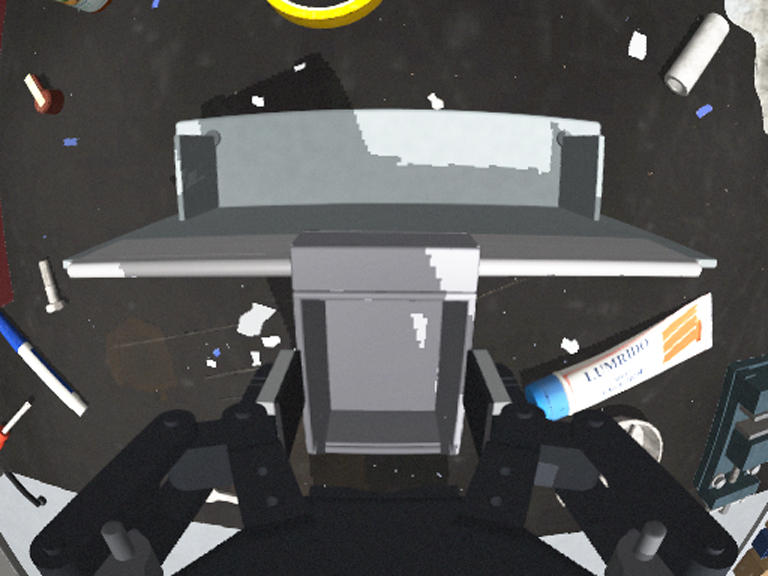

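The lip lies flush on the rail (lip top 168.6 mm against rail 165 mm plus the 4 mm flange) with light contact. I'll open gently and withdraw upward.

step_arm(linear=[[0, 0, 0], [0, 0, 0], [0, 0, 0], [0, 0, 0], [0, 0, 0], [0, 0, 0], [0, 0, 0], [0, 0, 0]], rotation=[[0, 0, 0], [0, 0, 0], [0, 0, 0], [0, 0, 0], [0, 0, 0], [0, 0, 0], [0, 0, 0], [0, 0, 0]], hand=[-0.35, -0.4, -0.45, -0.5, -0.6, -0.8, -1, -1])

```text
time: 12.35
eef_pos: [0.6023, 0.0283, 0.1536]
ee_rot: [-3.141, -0.076, -0.0]
contact_force: [-0.0, 0.4, 0.1]
grip_width: 0.0856
grasp_force: 0.0
```

step_arm(linear=[[0, 0, 0.005], [0, 0, 0.01], [0, 0, 0.02], [0, 0, 0.03], [0, 0, 0.03], [-0.02, 0, 0.03], [0, 0, 0], [0, 0, 0]], rotation=[[0, 0, 0], [0, 0, 0], [0, 0, 0], [0, 0, 0], [0, 0, 0], [0, 0, 0], [0, 0, 0], [0, 0, 0]], hand=[-1, -1, -1, -1, -1, -1, -1, -1])

```text
time: 13.35
eef_pos: [0.5823, 0.0281, 0.2786]
ee_rot: [3.14, 0.075, 0.001]
contact_force: [0.6, -0.3, -0.1]
grip_width: 0.0854
grasp_force: 0.0
```

```bash
sed -i "s/^T=.*/T=.169/" m2.py; python3 m2.py 6
```

```text
13.35 [0.5823 0.0281 0.2786] [3.1403 0.0753 0.0005] [ 0.577  -0.3325 -0.1463]
rail x,z 1816 [-0.0115 -0.      0.0063] 0.16470932435672314
lip z 0.1685014158306483 back edge x per y [np.float64(6.3), np.float64(6.1), np.float64(6.1), np.float64(6.1), np.float64(6.2)] y [-0.0428  0.0434] 0.00028461514443096567
rim plane slope x,y [0.0745 0.0056]
```

View pics/w6.png

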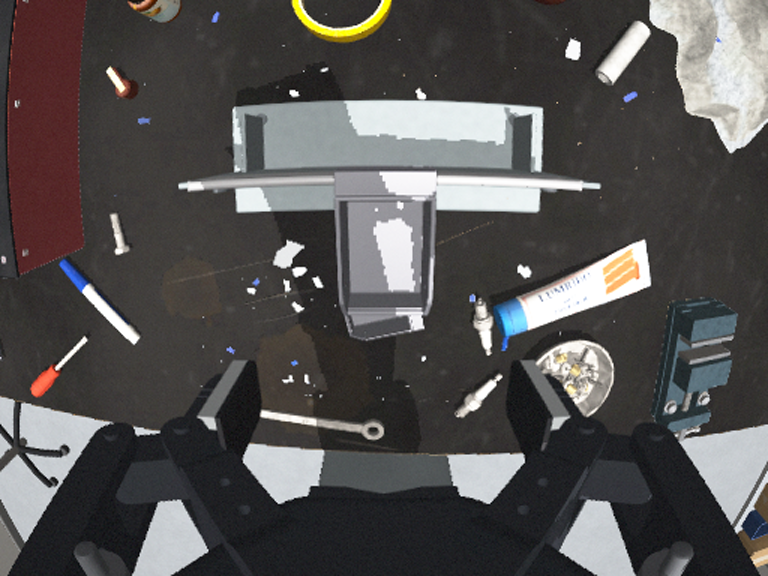

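The bin hangs in the notch with its lip flush (top at 168.5 mm), tilted forward about 4°, inside the limit. The bystanders are where they were, so I'll hand in.

```bash
python3 -c "
from workcell import env
print(env.hand_in())"
```

```text
the job is handed in; nothing more can be done
None
```

The bin hangs on the front of the stand with its lug in the notch and its lip flush on the rail; I let go of it gently and handed the job in at about 13 s, with the other things on the bench undisturbed.

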